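# Secure the tubes and hold the shaker's plunger at half travel

## Robot

A 6-joint arm with a two-finger parallel gripper is mounted at the origin on the work surface. World frame = base frame: x ahead of the robot, y to its left, z up, the work surface at z = 0. Lengths are in m, angles in rad, forces in N, time in s.
With the tool pointing down it reaches from about 0.3 to 0.875 m from the base axis. Payload 6.4 kg.
Tool frame: the origin (TCP) lies midway between the tips of the shut fingers; the grasp point (between the pads) lies 19 mm behind it; z points along the fingers, y is the line along which they close (so a half turn about z gives the same grasp; the last joint's range is limited). The gripper opens to 85 mm and grips with 20 to 120 N. Pads are 22 mm wide; open, the fingers measure 114 mm over their backs; the gripper's body (76 mm by 85 mm) begins 54 mm behind the grasp point. The pads swing forward as they close: fully open they stand 13 mm farther back than shut.
Start: joints at [1.048, 0.181, 1.607, -0, 1.354, -0.206], TCP at [0.179, 0.546, 0.231] pointing down, gripper open.
Joint ranges: [-2.99, 2.99], [-0.89, 2.07], [0.3, 2.58], [-1.14, 4.28], [0, 2.63], [-3.12, 3.12]. Speed limits (rad/s): [2.57, 2.57, 3.01, 3.14, 3.14, 3.14].

## Interface

Orientations are given as a unit quaternion [w, x, y, z].
In Python, from bench import status, camera, ctrl gives the robot as it stands. The module is installed in compiled form; this text tells all that it offers.
- The arm moves only by the shell command python3 -m handwheel 'ROWS'. ROWS is JSON, a list that holds one entry, the list of rows, each a list of 7 numbers: the opening, from -1 (shut) to 1 (fully open), then the shift along the tool's x, y, z in cm, then the turn, a rotation vector about the tool's x, y, z in degrees. A call has 1 to 10 rows; each row is the pose to reach, as a shift and turn from the pose commanded when the call began, along the tool's axes at that moment; what a row does not reach only later rows make up. A row lasts 1/8 s, in which the tool goes at most 62.5 mm and 10.7 degrees, less where a joint would pass 70% of its speed; a pose out of reach is approached as far as the arm can. A call with a gripper value outside its range is refused whole. The fingers move at their own pace and stop on an object; the grip force is fixed at half the most. Time passes only in rows, so rows that repeat a pose let the fingers close. It gives the time, the measured TCP pose, the force, the opening and the grip force at its end, in the units of the state.
- status.get_obs(): the state, without advancing time (a new reading comes with each control period).
- camera(name): name is "side" or "top"; returns a dict with "frame" (480x640x3 uint8, blue, green, red), "depth" (480x640 float32, m along the optical axis (not along the pixel's ray), 0 where there is no reading), "fx", "fy", "cx", "cy" (pixels), "extrinsics" (4x4, takes a point from camera to world coordinates). Camera axes: x right, y down, z forward; pixel columns grow to the right and rows downward; lengths in m; the calibration is good to about 2 mm. A picture is of the moment at which its call begins.
- ctrl.hand_in(): hands the job in; it is judged then, once.
The state is a dict: "time_s": time; "q": joint angles; "dq": joint speeds; "joint_efforts": joint torques, N m; "eef_pos": TCP position; "eef_rot": TCP orientation; "wrist_force": force on the tool from outside, world axes, zero at the start; "torque": the same for the moment, N m; "opening": opening from 0.0 (shut) to 1.0 (fully open); "grasp_force": force on a finger pad.
Only numpy, scipy, OpenCV 4.12 (cv2) and the standard library are available. Lean on these libraries where they do the work, as an engineer would, in place of code of your own. Each camera call takes 0.05 s, during which the arm holds its last target. There are 200 camera calls.

## Task

Lay the retaining bar across the two slotted posts of the tube shaker so that it sits down in both slots over the tubes, its grip upward and in the middle, and let go of it. Then press the sprung plunger of the hand control half-way down (10 mm, where the dark ring round its stem sinks level with the collar), never to its stop, and finish with the gripper still holding it there: the program ends while holding. Do not press the plunger before the bar is in place, and do not disturb the tube rack, jar, beaker or forceps.

Things in the scene. Friction and masses are not known exactly. Their poses are not given: they have to be found in the camera images.
- shaker: Tube shaker fixed to the bench: white base 130 mm (its x) by 250 mm (its y), dark platform 45 mm above the bench. Two aluminium posts stand at its y = +85 and -85 mm, each 60 (x) by 12 mm (y), topped by a slot open above and running along y (see shaker_seat). Origin at the centre of its underside, z up.
- shaker_seat (a point): Midway between the two slot floors, 140 mm above the bench, axes as the shaker's. The bar's origin belongs here, its y along the shaker's y (either way round). Each slot is 30 mm wide at its floor, between prongs that lean outward to 43 mm apart at their tips, 162 mm above the bench.
- bar: Loose retaining bar, aluminium, 220 mm long (its y), 24 mm wide (its x), 12 mm thick, 0.15 to 0.28 kg. In its middle a grey upright grip, 14 mm thick (x), 44 mm long (y), rises from 12 to 46 mm above the underside. It starts flat on the bench with the grip up. Origin at the centre of its underside, z up through the grip.
- rack: Loose yellow rack, 64 by 136 mm, with ten capped tubes in two rows, standing on the shaker's platform between the posts; cap tops 131 mm above the bench, 9 mm below the seated bar. Origin at the centre of its underside.
- control: Hand control fixed to the bench: grey box 100 by 100 mm, 40 mm high, with a steel collar of 46 mm diameter on top whose rim is 45 mm above the bench. It and the bar may swap sides. Origin at the centre of its underside.
- plunger (a joint): Travel of the plunger of the hand control, m: 0 released, growing as it is pressed straight down, 0.020 at its stop. A spring returns it: 2 N to start, 6 N at 0.010 (half-way), 10 N at the stop.
- plunger_top (a point): Centre of the top of the plunger's flat black round head (40 mm diameter, 10 mm thick), on a steel stem of 26 mm diameter; 77 mm above the bench when released, 67 mm when half-way down. The dark ring round the stem has its upper edge 10 mm above the collar rim when released.
- jar: Bystander: white lidded jar, 56 mm diameter, 100 mm high, loose. Origin at the centre of its underside.
- beaker: Bystander: empty glass beaker, 64 mm rim, 75 mm high, loose. Origin at the centre of its underside.
- forceps: Bystander: steel forceps lying on the bench, 125 mm long (its x), 4 mm high. Origin at the centre of the underside.
Mind the look-alikes: they are no part of the job. There is more than one size of the rack; the one meant has the size given above.

How it is judged:
On the way:
1. the bar lies in both slots, let go and at rest, with the plunger not yet pressed (x of bar in the frame of shaker_seat between -0.008 and 0.008 m and y of bar in the frame of shaker_seat between -0.025 and 0.025 m and z of bar in the frame of shaker_seat between -0.005 and 0.005 m and angle between the y axis of bar and the y axis of shaker, either way round below 0.08 rad and angle between bar's own z axis and vertical below 0.08 rad and not (contact force between any of the fingers, the arm and bar above 0.3 N) and linear speed of bar below 0.02 m/s and value of joint plunger below 0.003 m), for 0.2 s.
At the end, for the whole second after the job is handed in: The bar lies untouched in both slots (within 8 mm across, 25 mm along, 5 mm in height of the seat point, 0.08 rad in yaw and tilt, grip up), the rack stands on the shaker, and the gripper holds the plunger still at 10 mm travel, 4 mm either way, with over 2.5 N (x of bar in the frame of shaker_seat between -0.008 and 0.008 m and y of bar in the frame of shaker_seat between -0.025 and 0.025 m and z of bar in the frame of shaker_seat between -0.005 and 0.005 m and angle between the y axis of bar and the y axis of shaker, either way round below 0.08 rad and angle between bar's own z axis and vertical below 0.08 rad and not (contact force between any of the fingers, the arm and bar above 0.3 N) and linear speed of bar below 0.02 m/s and value of joint plunger between 0.006 and 0.014 m and contact force between any of the fingers, the arm and plunger above 2.5 N and velocity of joint plunger between -0.01 and 0.01 m/s and contact force between bar and plunger below 0.1 N and z of rack in the frame of shaker above 0.04 m); the arm keeps its last pose, push and grip.
It fails at once if the plunger is pushed to its stop (over 18 mm) (value of joint plunger above 0.018 m).
It fails at once if the plunger is pressed (over 4 mm) while the bar is not in the slots (value of joint plunger above 0.004 m and not (x of bar in the frame of shaker_seat between -0.015 and 0.015 m and y of bar in the frame of shaker_seat between -0.035 and 0.035 m and z of bar in the frame of shaker_seat between -0.01 and 0.01 m and angle between the y axis of bar and the y axis of shaker, either way round below 0.15 rad and angle between bar's own z axis and vertical below 0.15 rad)).
It fails at once if the rack is shifted over 15 mm or tipped (distance of rack from where it was at the start of the episode above 0.015 m or angle between rack's own z axis and vertical above 0.2 rad).
It fails at once if a bystander is shifted over 25 mm or tipped (distance of any of jar, beaker, forceps from where it was at the start of the episode above 0.025 m or angle between any of jar, beaker's own z axis and vertical above 0.4 rad).
It also fails if it takes over 48 s, if anything falls off the work surface, if the arm or the gripper's body presses on something with over 40 N, if the wrist force passes 120 N, or if a joint passes its speed limit or range.

## Working session

There is one attempt and no reset: what is moved stays moved. The work goes in short steps, Python scripts to look and compute and a shell command to move; the robot and the scene stay as the last step left them, time stands still between calls to the robot, and variables do not carry over. Pictures are saved under pics/ and viewed, at most 10 in all, crops included, and the job is handed in when it is done.

```bash
mkdir -p pics; cat > h.py <<'E'
import numpy as np, cv2
from bench import status, camera, ctrl
def pts(c):
    d=c["depth"]; v,u=np.indices(d.shape)
    P=np.stack([(u-c["cx"])/c["fx"]*d,(v-c["cy"])/c["fy"]*d,d],-1)
    T=np.array(c["extrinsics"]); W=P@T[:3,:3].T+T[:3,3]; W[d==0]=np.nan
    return W
def ray(c,u,v,z):
    T=np.array(c["extrinsics"]); r=T[:3,:3]@np.array([(u-c["cx"])/c["fx"],(v-c["cy"])/c["fy"],1]); o=T[:3,3]
    return o+r*(z-o[2])/r[2]
E
python3 - <<'E'
from h import *
import pickle
for n in("top","side"):
    c=camera(n); cv2.imwrite(f"pics/{n}0.png",c["frame"]); pickle.dump(c,open(n+"0.pkl","wb"))
    print(n,np.round(c["extrinsics"],3).tolist(),c["fx"])
print(status.get_obs())
E
```

```text
top [[0.01, -0.993, 0.121, 0.485], [-1.0, -0.009, 0.006, 0.001], [-0.005, -0.121, -0.993, 1.117], [0.0, 0.0, 0.0, 1.0]] 597.2287008533665
side [[-0.956, -0.174, 0.236, 0.379], [-0.293, 0.603, -0.742, 0.821], [-0.014, -0.779, -0.627, 0.803], [0.0, 0.0, 0.0, 1.0]] 601.4777450012248
{'time_s': 0.1, 'q': array([ 1.04769928e+00,  1.81446562e-01,  1.60792738e+00, -5.78343135e-05,
        1.35383271e+00, -2.06294647e-01]), 'dq': array([-5.59682622e-04, -2.82827182e-03, -1.24581380e-03,  8.80237802e-05,
        7.46563996e-04, -1.72054131e-04]), 'joint_efforts': array([-1.81935047e-05, -4.45880735e+01, -3.52232730e+01, -3.15537454e-04,
        4.35317896e-03,  7.86433702e-06]), 'eef_pos': array([0.17886298, 0.54592794, 0.23047625]), 'eef_rot': array([-2.61450955e-04,  1.57733402e-01,  9.87481403e-01, -7.63994167e-04]), 'wrist_force': array([-0.13121344, -0.29397352,  0.23023804]), 'torque': array([-0.01306352,  0.02682723, -0.0448378 ]), 'grasp_force': 0.0, 'opening': 1.00082034931614}
```

View pics/top0.png

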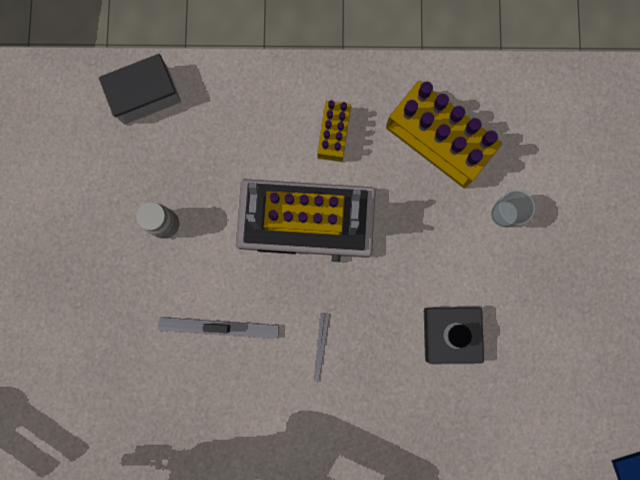

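View pics/side0.png

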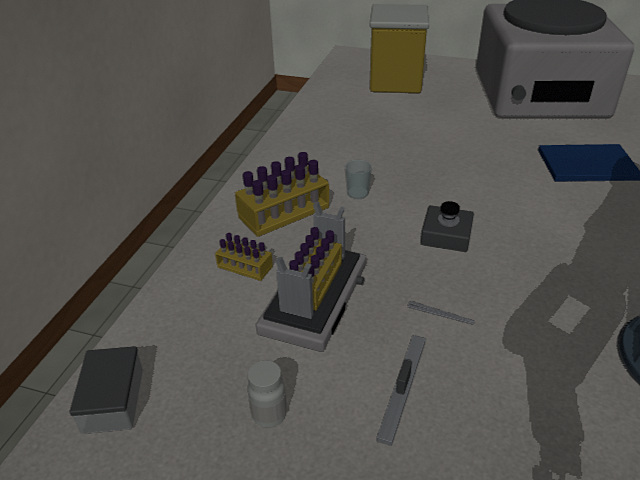

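The top view shows the bar at about (220,328) with its grip at (217,328), the shaker at (305,217), and the control at (455,335) with its black head at (460,336). The forceps are at (322,347), the jar at (157,218) and the beaker at (513,210). There are three racks, at (335,130) small, (445,135) large and (305,212). The last stands on the shaker between the posts, so it is the one meant. The side view agrees, with the posts at (295,290) and (328,225), the bar at (402,385) and the plunger at (450,212).

```bash
python3 - <<'E'
from h import *
import pickle
c=pickle.load(open("top0.pkl","rb")); W=pts(c); Z=W[...,2]
def sel(x0,x1,y0,y1,z0,z1,name):
    m=np.zeros(Z.shape,bool); m[y0:y1,x0:x1]=True; m&=(Z>z0)&(Z<z1)
    p=W[m]
    if len(p)<4: print(name,len(p));return None
    r=cv2.minAreaRect((p[:,:2]*1000).astype(np.float32)); print(name,len(p),"ctr",np.round(r[0],1),"size",np.round(r[1],1),"ang",round(r[2],2),"zmed",round(np.median(p[:,2])*1e3,1),"mean",np.round(p.mean(0)*1e3,1))
    return p
print("table",np.nanmedian(Z[400:410,200:300]))
sel(150,290,305,350,.006,.02,"bar"); sel(150,290,305,350,.035,.06,"grip")
p=sel(225,390,170,265,.02,.06,"shaker base/platform")
sel(235,270,175,250,.135,.15,"slotfloor L");sel(235,270,175,250,.152,.175,"tips L")
sel(340,375,175,250,.135,.15,"slotfloor R");sel(340,375,175,250,.152,.175,"tips R")
sel(262,350,185,240,.122,.14,"caps")
sel(410,500,295,375,.03,.048,"control"); sel(410,500,295,375,.065,.09,"head")
sel(300,340,305,390,.002,.02,"forceps"); sel(130,190,195,245,.08,.12,"jar"); sel(480,545,180,240,.06,.09,"beaker")
im=c["frame"][165:365,140:500]; cv2.imwrite("pics/crop1.png",cv2.resize(im,None,fx=2.2,fy=2.2,interpolation=cv2.INTER_CUBIC))
E
```

```text
table 0.0009780608188499906
bar 1426 ctr [460.2 191.2] size [ 77.9 252.7] ang 1.35 zmed 12.9 mean [458.  193.1  12.9]
grip 204 ctr [457.5 194.4] size [44.4 14.2] ang 86.71 zmed 46.8 mean [457.8 193.4  46.5]
shaker base/platform 5747 ctr [655.2  36.9] size [250.6 142.7] ang 86.72 zmed 44.5 mean [648.4  31.2  41.8]
slotfloor L 196 ctr [662.6 119.8] size [50.9 37. ] ang 25.47 zmed 141.6 mean [663.8 120.1 141.8]
tips L 118 ctr [664.7 120.6] size [12.4 58.7] ang 85.93 zmed 162.6 mean [666.5 120.3 161.4]
slotfloor R 182 ctr [655.5 -48.6] size [12.2 58.7] ang 86.98 zmed 142.0 mean [654.6 -48.2 142. ]
tips R 110 ctr [656.  -48.6] size [12.  59.9] ang 86.92 zmed 162.4 mean [658.7 -48.8 161.9]
caps 764 ctr [660.9  38.3] size [115.1  45.8] ang 86.63 zmed 132.1 mean [660.5  37.9 131.8]
control 2706 ctr [ 449.9 -233.1] size [ 98.9 101.1] ang 1.09 zmed 41.0 mean [ 449.5 -230.4   41.1]
head 434 ctr [ 449.6 -232.5] size [38.8 38.7] ang 37.85 zmed 78.1 mean [ 449.4 -232.1   78. ]
forceps 1475 ctr [425.1   8.2] size [152.5  72.2] ang 0.55 zmed 3.5 mean [424.6   8.4   4. ]
jar 706 ctr [649.8 301.8] size [49.  49.1] ang 12.3 zmed 101.4 mean [648.5 300.4 100.6]
beaker 396 ctr [ 675.3 -336.7] size [62.8 62.7] ang 19.61 zmed 73.5 mean [ 677.2 -339.8   72. ]
```

View pics/crop1.png

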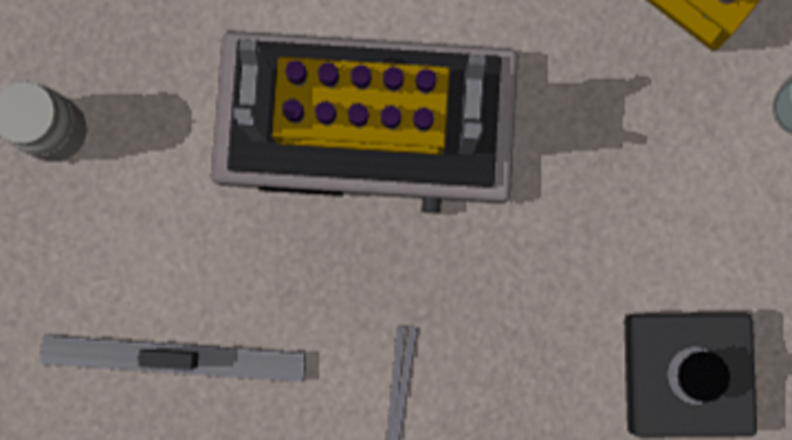

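The crop confirms it: the rack between the posts is the one on the shaker, and its caps give 115x46 mm. The grip is centred on the bar and the bar is nearly parallel to the slots. The heights and sizes match the given ones to within 1-2 mm. Next I'll refine the bar's yaw and compute the shift.

```bash
cat >> h.py <<'E'
from scipy.spatial.transform import Rotation as R
def go(x,y,z,yaw):   # yaw: deg of tool y axis in world, tool down; prints shift cm / turn deg
    s=status.get_obs(); q=s["eef_rot"]; A=R.from_quat([q[1],q[2],q[3],q[0]])
    a=np.radians(yaw); Y=np.array([np.cos(a),np.sin(a),0]); Zt=np.array([0,0,-1.]); B=R.from_matrix(np.stack([np.cross(Y,Zt),Y,Zt],1))
    print("t",s["time_s"],"pos",np.round(s["eef_pos"],4),"F",np.round(s["wrist_force"],1),"open",round(s["opening"],2),"grip",round(s["grasp_force"],1),"q",np.round(s["q"],2))
    print("shift cm",np.round(A.inv().apply(np.array([x,y,z])-s["eef_pos"])*100,2),"turn",np.round((A.inv()*B).as_rotvec(degrees=True),2))
E
python3 - <<'E'
from h import *
import pickle
c=pickle.load(open("top0.pkl","rb")); W=pts(c); Z=W[...,2]
d=np.array([.055,.998])
for nm,ctr,z0,z1,w,l in (("bar",(.458,.193),.008,.018,.03,.125),("tips+floor",(.660,.036),.135,.175,.04,.1)):
    r=W[...,:2]-np.array(ctr); a=r@d; b=r@np.array([d[1],-d[0]])
    m=(Z>z0)&(Z<z1)&(abs(a)<l)&(abs(b)<w); p=W[m][:,:2]
    if nm!="bar": p=p[abs((p-ctr)@d)>.075]
    rc=cv2.minAreaRect((p*1000).astype(np.float32)); f=cv2.fitLine((p*1000).astype(np.float32),cv2.DIST_HUBER,0,.01,.01).ravel()
    print(nm,rc,np.degrees(np.arctan2(f[1],f[0])))
go(.4578,.1938,.12,-3.2)
E
```

```text
bar ((451.84149169921875, 194.821044921875), (220.8587646484375, 35.66739273071289), 86.74372863769531) 86.669876
tips+floor ((660.70263671875, 36.26031494140625), (182.1092529296875, 59.93826675415039), 86.86125183105469) 87.0837
t 0.1 pos [0.1789 0.5459 0.2305] F [-0.1 -0.3  0.2] open 1.0 grip 0.0 q [ 1.05  0.18  1.61 -0.    1.35 -0.21]
shift cm [-37.48 -24.75  11.08] turn [-9.000e-02  5.000e-02  7.505e+01]
```

```bash
python3 -m handwheel '[[[1,-4,-2.5,1.1,0,0,7.5],[1,-8,-5,2.2,0,0,16],[1,-13,-8.3,3.6,0,0,25],[1,-18,-11.7,5,0,0,35],[1,-23,-15,6.5,0,0,45],[1,-28,-18.3,8,0,0,55],[1,-33,-21.6,9.5,0,0,65],[1,-36.5,-24,10.8,0,0,73],[1,-37.5,-24.8,11.1,0,0,75],[1,-37.5,-24.8,11.1,0,0,75]]]'; python3 - <<'E'
from h import *
go(.4578,.194,.018,-3.2)
E
```

```text
time_s: 1.35
eef_pos: [0.4579, 0.1937, 0.12]
eef_rot: [-0.0, 0.726, 0.687, -0.0]
wrist_force: [-0.9, 0.3, 0.4]
opening: 1.001
grasp_force: 0.0
t 1.35 pos [0.4579 0.1937 0.12  ] F [-0.9  0.3  0.4] open 1.0 grip 0.0 q [0.16 0.14 1.89 0.   1.1  0.22]
shift cm [ 0.03 -0.   10.2 ] turn [-0.07 -0.    0.04]
```

```bash
python3 -m handwheel '[[[1,0,0,4,0,0,0],[1,0,0,8,0,0,0],[1,0,0,9.8,0,0,0],[1,0,0,10.2,0,0,0],[-1,0,0,10.2,0,0,0],[-1,0,0,10.2,0,0,0],[-1,0,0,10.2,0,0,0],[-1,0,0,10.2,0,0,0],[-1,0,0,10.2,0,0,0],[-1,0,0,10.2,0,0,0]]]'
```

```text
time_s: 2.6
eef_pos: [0.4588, 0.194, 0.0189]
eef_rot: [0.0, 0.726, 0.687, 0.0]
wrist_force: [-1.2, 0.6, 5.6]
opening: 0.152
grasp_force: 59.9
```

```bash
python3 -m handwheel '[[[-1,0,0,-1,0,0,0],[-1,0,0,-4,0,0,0],[-1,0,0,-9,0,0,0],[-1,0,0,-14,0,0,0],[-1,0,0,-19,0,0,0],[-1,0,0,-21,0,0,0],[-1,0,0,-21,0,0,0],[-1,0,0,-21,0,0,0]]]'; python3 - <<'E'
from h import *
c=camera("top"); cv2.imwrite("pics/top1.png",c["frame"]); c2=camera("side"); cv2.imwrite("pics/side1.png",c2["frame"][100:480,200:600])
go(.6605,.0362,.228,-3)
E
```

```text
time_s: 3.6
eef_pos: [0.4572, 0.1937, 0.2268]
eef_rot: [-0.001, 0.726, 0.687, -0.001]
wrist_force: [-0.5, -0.2, -1.7]
opening: 0.15
grasp_force: 58.9
t 3.7 pos [0.4571 0.1937 0.2264] F [-0.3 -0.1 -2. ] open 0.15 grip 58.9 q [ 0.16  0.01  1.8  -0.    1.33  0.22]
shift cm [-14.61  21.18  -0.22] turn [-0.19  0.04 -0.15]
```

View pics/side1.png

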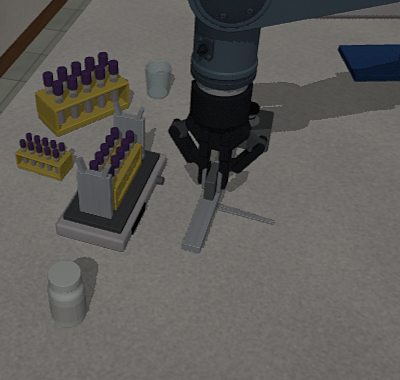

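The side view shows the bar gripped in the middle and hanging level at about (205,215). Nothing else has moved. I'll carry it over the slots.

```bash
python3 -m handwheel '[[[-1,-0.7,1,-0.2,0,0,0],[-1,-2.5,3.6,-0.2,0,0,0],[-1,-5,7.2,-0.2,0,0,0],[-1,-7.5,10.8,-0.2,0,0,0],[-1,-10,14.4,-0.2,0,0,0],[-1,-12.3,17.8,-0.2,0,0,0],[-1,-13.9,20.1,-0.2,0,0,0],[-1,-14.6,21.1,-0.2,0,0,0],[-1,-14.6,21.2,-0.2,0,0,0],[-1,-14.6,21.2,-0.2,0,0,0]]]'; python3 - <<'E'
from h import *
d=np.array([.053,.9986]); n=np.array([d[1],-d[0]]); S=np.array([.6605,.0362])
for nm in("top","side"):
    c=camera(nm); W=pts(c); Z=W[...,2]; r=W[...,:2]-S; a=r@d; b=r@n
    for s in(1,-1):
        m=(Z>.19)&(Z<.235)&(a*s>.06)&(a*s<.13)&(abs(b)<.04)
        if nm=="top": m&=Z>.21
        if m.sum()>10: print(nm,s,m.sum(),"a",np.percentile(a[m],[1,99]).round(4),"b",np.percentile(b[m],[1,50,99]).round(4),"z",np.percentile(Z[m],[1,50,99]).round(4))
        else: print(nm,s,m.sum())
        if nm=="top" and m.sum()>10:
            f=cv2.fitLine((W[m][:,:2]*1000).astype(np.float32),2,0,.01,.01).ravel(); print(np.degrees(np.arctan2(f[1],f[0])),np.median(W[m],0))
    cv2.imwrite(f"pics/{nm}2.png",c["frame"])
go(.6605,.0362,.160,-3)
E
```

```text
time_s: 4.95
eef_pos: [0.6612, 0.0373, 0.2301]
eef_rot: [-0.0, 0.726, 0.688, -0.0]
wrist_force: [0.5, 0.5, -2.1]
opening: 0.153
grasp_force: 58.9
top 1 376 a [0.0603 0.0943] b [-0.0104  0.0006  0.0136] z [0.2158 0.2243 0.228 ]
-88.75435 [0.66507644 0.11325362 0.22429603]
top -1 531 a [-0.1079 -0.0606] b [-0.0106  0.0004  0.0133] z [0.2152 0.2244 0.2279]
87.642876 [ 0.65669076 -0.0478651   0.22440039]
side 1 449 a [0.0604 0.1136] b [-0.0116 -0.0011  0.0126] z [0.2121 0.2231 0.2259]
side -1 80 a [-0.1073 -0.061 ] b [-0.012  -0.0104  0.0128] z [0.212  0.2217 0.2261]
t 5.05 pos [0.6613 0.0374 0.2305] F [ 0.8  0.  -2. ] open 0.15 grip 58.9 q [-0.12  0.37  1.37  0.    1.4  -0.07]
shift cm [-0.13 -0.07  7.05] turn [-0.01 -0.01 -0.09]
```

View pics/top2.png

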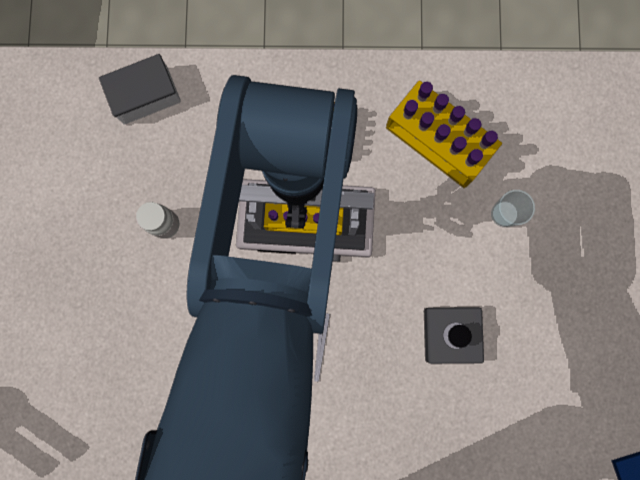

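The top view shows the bar above the posts, with its ends visible at (250,190) and (350,200), in line with the slots. Measured offsets are about 1 mm across and 3 mm along, and it is level. I'll lower it.

```bash
python3 -m handwheel '[[[-1,0,-0.1,0.7,0,0,0],[-1,-0.1,-0.1,2,0,0,0],[-1,-0.1,-0.1,3.3,0,0,0],[-1,-0.1,-0.1,4.6,0,0,0],[-1,-0.1,-0.1,5.7,0,0,0],[-1,-0.1,-0.1,6.5,0,0,0],[-1,-0.1,-0.1,6.9,0,0,0],[-1,-0.1,-0.1,7.0,0,0,0],[-1,-0.1,-0.1,7.0,0,0,0],[-1,-0.1,-0.1,7.0,0,0,0]]]'
```

```text
time_s: 6.3
eef_pos: [0.6611, 0.0355, 0.1609]
eef_rot: [0.0, 0.726, 0.687, 0.0]
wrist_force: [-0.2, -0.2, -1.3]
opening: 0.151
grasp_force: 58.9
```

```bash
python3 -m handwheel '[[[-1,0,0,0.1,0,0,0],[-1,0,0,0.15,0,0,0],[-1,0,0,0.15,0,0,0],[-1,0,0,0.15,0,0,0]]]'
```

```text
time_s: 6.8
eef_pos: [0.6609, 0.0355, 0.159]
eef_rot: [0.0, 0.726, 0.687, 0.0]
wrist_force: [-0.7, 0.4, -0.3]
opening: 0.157
grasp_force: 59.1
```

```bash
python3 -m handwheel '[[[0,0,0,0,0,0,0],[1,0,0,0,0,0,0],[1,0,0,0,0,0,0],[1,0,0,0,0,0,0],[1,0,0,-1,0,0,0],[1,0,0,-4,0,0,0],[1,0,0,-8,0,0,0],[1,0,0,-11,0,0,0],[1,0,0,-12,0,0,0],[1,0,0,-12,0,0,0]]]'; python3 - <<'E'
from h import *
d=np.array([.053,.9986]); n=np.array([d[1],-d[0]]); S=np.array([.6605,.0362])
for nm in("top","side"):
    c=camera(nm); W=pts(c); Z=W[...,2]; r=W[...,:2]-S; a=r@d; b=r@n
    for s in(1,-1):
        m=(Z>.146)&(Z<.158)&(a*s>.03)&(a*s<.13)&(abs(b)<.03)
        if m.sum()>10: print(nm,s,m.sum(),"a",np.percentile(a[m],[1,99]).round(4),"b",np.percentile(b[m],[1,50,99]).round(4),"z",np.percentile(Z[m],[1,50,99]).round(4))
    cv2.imwrite(f"pics/{nm}3.png",cv2.resize(c["frame"][130:370,180:500],None,fx=2,fy=2))
go(.4496,-.2325,.16,-3)
E
```

```text
time_s: 8.05
eef_pos: [0.661, 0.0355, 0.2792]
eef_rot: [0.0, 0.726, 0.687, 0.0]
wrist_force: [0.3, -0.3, -0.0]
opening: 0.999
grasp_force: 0.0
top 1 739 a [0.0343 0.1088] b [-0.017   0.0011  0.0199] z [0.1474 0.1533 0.1574]
top -1 480 a [-0.1094 -0.0625] b [-0.0184  0.001   0.0194] z [0.1471 0.1534 0.1571]
side 1 613 a [0.031 0.111] b [-0.026   0.0005  0.0246] z [0.1463 0.1522 0.157 ]
side -1 384 a [-0.1096 -0.0325] b [-0.027  -0.0022  0.0246] z [0.1468 0.1521 0.1574]
t 8.15 pos [0.6601 0.0356 0.2771] F [ 0.4  0.9 -0.6] open 1.0 grip 0.0 q [-0.13  0.34  1.32  0.    1.49 -0.07]
shift cm [-27.93 -19.51  11.75] turn [-0.15 -0.01 -0.15]
```

View pics/side3.png

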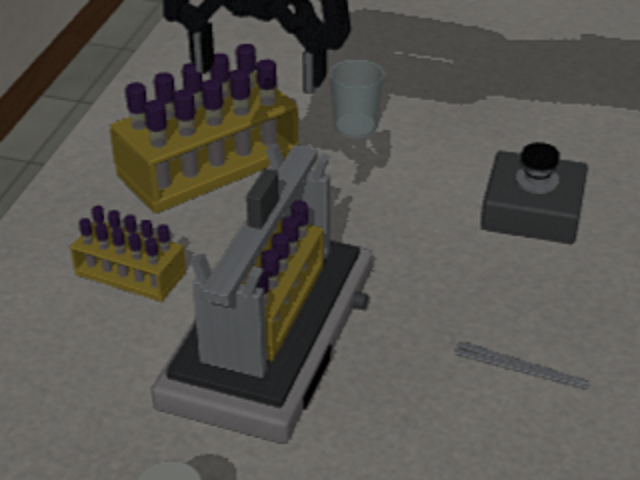

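The bar is seated in both slots with its grip up at (262,197). Its top is at about 152 mm and it is level, within 1 mm across and about 0 along. The rack is undisturbed. Now the plunger: shut the gripper and move over the head.

```bash
python3 -m handwheel '[[[-1,-2,-1.4,0,0,0,0],[-1,-6,-4.2,0,0,0,0],[-1,-10,-7,0,0,0,0],[-1,-14,-9.8,1,0,0,0],[-1,-18,-12.6,3,0,0,0],[-1,-22,-15.4,6,0,0,0],[-1,-25.5,-17.8,9,0,0,0],[-1,-27.6,-19.4,11.5,0,0,0],[-1,-27.9,-19.6,12,0,0,0],[-1,-27.9,-19.6,12,0,0,0]]]'; python3 - <<'E'
from h import *
go(.4496,-.2325,.082,-3)
E
```

```text
time_s: 9.4
eef_pos: [0.4496, -0.2318, 0.1582]
eef_rot: [-0.001, 0.726, 0.687, 0.0]
wrist_force: [0.4, -0.4, 1.0]
opening: -0.002
grasp_force: 0.0
t 9.4 pos [ 0.4496 -0.2318  0.1582] F [ 0.4 -0.4  1. ] open -0.0 grip 0.0 q [-0.71  0.11  1.85  0.    1.19 -0.66]
shift cm [-0.08  0.01  7.62] turn [-0.06 -0.07 -0.18]
```

```bash
python3 -m handwheel '[[[-1,0,0,1,0,0,0],[-1,0,0,3,0,0,0],[-1,0,0,5,0,0,0],[-1,-0.1,0,6.5,0,0,0],[-1,-0.1,0,7.3,0,0,0],[-1,-0.1,0,7.6,0,0,0],[-1,-0.1,0,7.6,0,0,0],[-1,-0.1,0,7.6,0,0,0]]]'
```

```text
time_s: 10.4
eef_pos: [0.4501, -0.2336, 0.0834]
eef_rot: [0.001, 0.726, 0.687, 0.0]
wrist_force: [-0.4, -0.4, 0.6]
opening: -0.002
grasp_force: 0.0
```

Next, down gently to just below first contact, then on to half-way.

```bash
python3 -m handwheel '[[[-1,0,0,0.2,0,0,0],[-1,0,0,0.4,0,0,0],[-1,0,0,0.6,0,0,0],[-1,0,0,0.8,0,0,0],[-1,0,0,0.9,0,0,0],[-1,0,0,0.9,0,0,0],[-1,0,0,0.9,0,0,0]]]'
```

```text
time_s: 11.28
eef_pos: [0.4497, -0.2333, 0.0739]
eef_rot: [0.0, 0.726, 0.687, -0.0]
wrist_force: [-0.4, 1.0, 2.5]
opening: 0.001
grasp_force: 1.5
```

```bash
python3 -m handwheel '[[[-1,0,0,0.2,0,0,0],[-1,0,0,0.4,0,0,0],[-1,0,0,0.6,0,0,0],[-1,0,0,0.7,0,0,0],[-1,0,0,0.7,0,0,0],[-1,0,0,0.7,0,0,0],[-1,0,0,0.7,0,0,0]]]'; python3 - <<'E'
from h import *
for n in("side","top"):
    c=camera(n); W=pts(c); Z=W[...,2]
    if n=="side": cv2.imwrite("pics/side4.png",cv2.resize(c["frame"][140:300,360:560],None,fx=3.5,fy=3.5,interpolation=cv2.INTER_CUBIC))
    r=np.hypot(W[...,0]-.4496,W[...,1]+.2325); m=(r<.019)&(r>.013)&(Z>.055)&(Z<.085); print(n,m.sum(),np.percentile(Z[m],[50,75,90]) if m.any() else 0)
    if n=="top":
        m=(abs(W[...,0]-.6605)<.03)&(abs(W[...,1]-.0362)<.1)&(Z>.18)&(Z<.19); print("grip",W[m].mean(0))
go(.4496,-.2325,.067,-3)
E
```

```text
time_s: 12.15
eef_pos: [0.4498, -0.2333, 0.0669]
eef_rot: [0.0, 0.726, 0.687, 0.0]
wrist_force: [-1.7, 1.0, 5.4]
opening: -0.0
grasp_force: 2.9
side 109 [0.06693464 0.06870068 0.0802058 ]
top 62 [0.06745135 0.06901056 0.07017749]
grip [0.66113969 0.03592287 0.1868595 ]
t 12.25 pos [ 0.4498 -0.2333  0.0669] F [-0.9  0.8  5.8] open -0.0 grip 2.9 q [-0.71  0.25  1.9  -0.    0.99 -0.66]
shift cm [ 0.08 -0.02 -0.01] turn [ 0.    0.   -0.15]
```

View pics/side4.png

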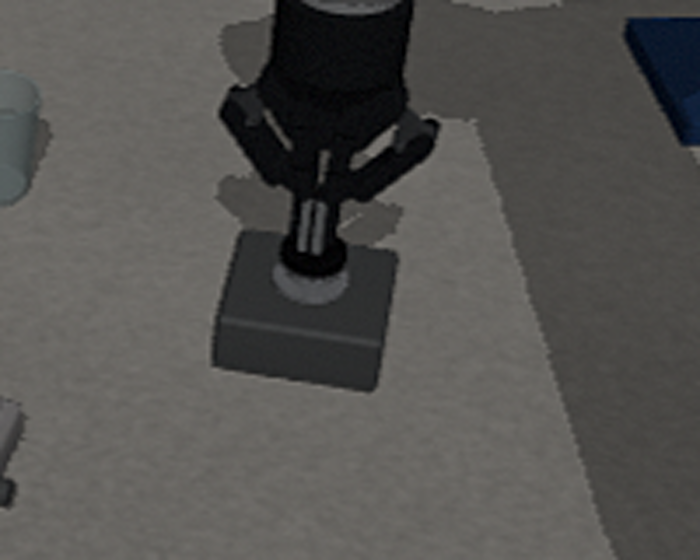

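The shut fingers hold the head at (313,258) with the dark ring at the collar. The head top is at about 67 mm with about 5.8 N, which fits half-way. The bar is still seated, so I'm handing in.

```bash
python3 -c "
from bench import ctrl
print(ctrl.hand_in())"
```

```text
the job is handed in; nothing more can be done
None
```

The job is handed in, though no verdict came back: the bar sits in both slots with its grip up, and the gripper is holding the plunger at about 10 mm travel with about 5.8 N.

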